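# Pause the hob, slide the pan to the other ring, start again

### The job

Pause the hob with its square key, then slide the pan along the glass, never lifting it, to the ring marked at the other end: the shelves cover the ends, so draw it to the open middle by the handle that is clear, let go there, take it by its other handle and push it on until it stands centred on the ring. With the pan let go there, press the bar-shaped key and after it the round one. Press every key gently and fully down, one at a time, letting each spring back; leave the triangular key, the mug, the pepper mill and the jars alone.

Things in the scene. Friction and masses are not known exactly. Their poses are not given: they have to be found in the camera images.
- hob: Fixed flat black glass cooktop in a steel frame, 340 mm deep (its x) by 740 mm wide (its y), 40 mm high; origin at the centre of its underside, on the counter; x points away from the robot, y to its left. Four keys stand in a row along y at x = -115 mm, at y = -105, -35, 35 and 105 mm, in any order. The glass between the two shelves is open from above, 360 mm wide.
- shelf_left_edge (a point): middle of the foot of the raised edge of the steel shelf bridging the hob's left end: hob y = 180 mm, x = 60 mm, 113 mm above the counter. The fixed shelf spans hob y = 180 to 365 mm, x = -60 to 180 mm: board 113 to 127 mm above the counter, raised edge up to 162 mm; thin legs at (x, y) = (172, 190), (172, 357), (-52, 357) mm. The gripper's body does not fit beneath.
- shelf_right_edge (a point): the same point of the like shelf over the hob's right end, mirrored: it spans hob y = -180 to -365 mm.
- pan: Open steel pan, 140 mm across, 55 mm high, wall 3 mm, 0.4 to 0.9 kg; origin at the centre of its underside, z up. Two alike straight wooden handles, on its two sides along its y axis. It starts near either end of the hob (hob |y| about 190, x about 40 mm), half under the shelf, its y roughly along the hob's; only the handle towards the middle is clear. It slides on the glass with friction.
- handle_p (a point): middle of the pan's handle on its +y side, 108 mm from the pan's axis and 40 mm above its underside. The handle is a level bar along the pan's y, 14 mm wide, 12 mm thick, reaching from the wall to 138 mm from the axis; axes as the pan's.
- handle_n (a point): the same point of the like handle on the pan's -y side.
- ring_center (a point): centre of the white ring (160 mm outside diameter, with a small cross at its centre) printed flat on the glass, where the pan must go: at the end of the hob away from the pan, half under the other shelf.
- square_top (a point): centre of the top face of the square key, 26 by 26 mm. Origin of the point moves with the key; axes as the hob's (z up).
- bar_top (a point): centre of the top face of the bar-shaped key, 12 mm (x) by 38 mm (y). Origin of the point moves with the key; axes as the hob's (z up).
- round_top (a point): centre of the top face of the round key, 28 mm across. Origin of the point moves with the key; axes as the hob's (z up).
- triangle_top (a point): centre of the top face of the triangular key, about 32 mm a side: to be left alone. Origin of the point moves with the key; axes as the hob's (z up).
- key_square (a joint): travel of the square key in m: 0 up, 0.005 fully down. All four keys are alike in this: grey, on a black base plate (56 mm along y), top face 14 mm above the glass when up, moving straight down on a spring that begins to give at 1.5 N and is fully down at 5 N; then a hard stop; it springs back when let go.
- key_bar (a joint): travel of the bar-shaped key in m, 0 up, 0.005 fully down.
- key_round (a joint): travel of the round key in m, 0 up, 0.005 fully down.
- key_triangle (a joint): travel of the triangular key in m, 0 up, 0.005 fully down.
- mug: white mug, 76 mm across, 85 mm high, on the counter in front of the hob's left part; origin under its centre. Leave it.
- mill: wooden pepper mill, 52 mm across, 125 mm high, on the counter in front of the hob's right part; origin under its centre. Leave it.
- jar_left: jar, 48 mm across, 80 mm high, on top of the left shelf; origin under its centre. Leave it.
- jar_right: jar, 48 mm across, 80 mm high, on top of the right shelf; origin under its centre. Leave it.

How it is judged:
On the way, in this order (a step that is already met when the one before it is completed fails the run):
1. the square key is pressed fully down, alone, before the pan is moved (value of joint key_square above 0.004 m and value of joint each of key_bar, key_round, key_triangle below 0.0015 m and distance of pan from where it was at the start of the episode below 0.02 m), for 0.05 s.
2. the pan stands let go and still in the open middle of the hob, square key up again (contact force between the fingers and pan below 0.1 N and linear speed of pan below 0.01 m/s and value of joint each of key_square, key_bar, key_round, key_triangle below 0.0015 m and y of pan in the frame of hob between -0.1 and 0.1 m), for 0.1 s.
3. the pan stands let go and still on the ring, within 15 mm of its centre, all keys up (horizontal distance between pan and ring_center below 0.015 m and angle between pan's own z axis and vertical below 0.05 rad and contact force between the fingers and pan below 0.1 N and linear speed of pan below 0.01 m/s and value of joint each of key_square, key_bar, key_round, key_triangle below 0.0015 m), for 0.1 s.
4. the bar key is pressed fully down, alone, the pan still on the ring (value of joint key_bar above 0.004 m and value of joint each of key_square, key_round, key_triangle below 0.0015 m and horizontal distance between pan and ring_center below 0.015 m and angle between pan's own z axis and vertical below 0.05 rad), for 0.05 s.
5. the round key is pressed fully down, alone, the bar key up again (value of joint key_round above 0.004 m and value of joint each of key_square, key_bar, key_triangle below 0.0015 m and horizontal distance between pan and ring_center below 0.015 m and angle between pan's own z axis and vertical below 0.05 rad), for 0.05 s.
At the end, for the whole second after the job is handed in: The pan stands level and still on the glass, let go, its axis within 15 mm of the ring's centre, and all four keys are up (less than 1.5 mm down) (horizontal distance between pan and ring_center below 0.015 m and angle between pan's own z axis and vertical below 0.05 rad and linear speed of pan below 0.01 m/s and value of joint each of key_square, key_bar, key_round, key_triangle below 0.0015 m); the robot touches nothing.
It fails at once if the triangular key is pressed (more than 2 mm) (value of joint key_triangle above 0.002 m).
It fails at once if two keys are down together (value of joint each of key_square, key_bar above 0.003 m or value of joint each of key_square, key_round above 0.003 m or value of joint each of key_bar, key_round above 0.003 m).
It fails at once if a key is pressed with more than 30 N (contact force between any of key_square, key_bar, key_round, key_triangle and anything else above 30 N).
It fails at once if the pan is lifted off the glass by more than 8 mm or tipped by more than 0.2 rad (z of pan in the frame of hob above 0.048 m or angle between pan's own z axis and vertical above 0.2 rad).
It fails at once if the mug, the mill or a jar is shifted by more than 30 mm or knocked over (distance of any of mug, mill, jar_left, jar_right from where it was at the start of the episode above 0.03 m or angle between any of mug, mill, jar_left, jar_right's own z axis and vertical above 0.5 rad).
It also fails if it takes over 72 s, if anything falls off the work surface, if the arm or the gripper's body presses on something with over 40 N, if the wrist force passes 120 N, or if a joint passes its speed limit or range.

### The arm

A 6-joint arm with a two-finger parallel gripper is mounted at the origin on the work surface. World frame = base frame: x ahead of the robot, y to its left, z up, the work surface at z = 0. Lengths are in m, angles in rad, forces in N, time in s.
With the tool pointing down it reaches from about 0.3 to 0.75 m from the base axis. Payload 8.5 kg.
Tool frame: the origin (TCP) lies at the very end of the fingers, on their centre line; the grasp point (between the pads) lies 19 mm behind it; z points along the fingers, y is the line along which they close (so a half turn about z gives the same grasp; the last joint's range is limited). The gripper opens to 88 mm and grips with 3 to 60 N. Pads are 18 mm wide; open, the fingers measure 123 mm over their backs; the gripper's body (75 mm by 187 mm) begins 45 mm behind the grasp point.
Start: joints at [-0.215, 0.381, 1.297, -0, 1.464, -0.215], TCP at [0.55, 0, 0.239] pointing down, gripper open.
Joint ranges: [-3.11, 3.11], [-0.89, 2.33], [0.22, 2.48], [-1.42, 4.56], [0.17, 2.85], [-2.88, 2.88]. Speed limits (rad/s): [2.39, 2.39, 3.14, 3.14, 3.14, 3.14].

### API

Orientations are given as a unit quaternion [w, x, y, z].
In Python, from bench import ctrl gives the robot as it stands.
- The arm moves only by the tool send_rows, never from a script. Its argument "series" is a list of rows, each a list of 5 numbers: the finger opening in m, from 0 to 0.0881, then the shift along the world's x, y, z in m, then the turn about the world's z in rad. A call has 1 to 5 rows; each row shifts and turns the commanded pose from where the row before left it; what a row does not reach is not made up. A row lasts 1/12 s, in which the tool goes at most 41.7 mm and 7.16 degrees, less where a joint would pass 70% of its speed; a pose out of reach is approached as far as the arm can. A call with a gripper value outside its range is refused whole. The fingers move at their own pace and stop on an object; "grip_force" is the grip in N (left out, the last holds). Time passes only in rows, so rows that do not move let the fingers close. It gives the time, the measured TCP pose, the force, the opening and the grip force at its end, in the units of the state.
- ctrl.get_state(): the state, without advancing time (a new reading comes with each control period).
- ctrl.snapshot(name): name is "scene" or "side" or "wrist"; returns the picture (384x512x3 uint8, red, green, blue); there is no depth.
- ctrl.get_calibration(name): a dict with "fx", "fy", "cx", "cy" (pixels), "rvec" (rotation vector, rad) and "tvec" (3), from world to camera coordinates, as OpenCV has them. Camera axes: x right, y down, z forward; pixel columns grow to the right and rows downward; lengths in m; the calibration is good to about 2 mm. A picture is of the moment at which its call begins: read the wrist's pose just before it. get_calibration takes no time and is no camera call; for the wrist camera it gives the pose at the moment of the call.
- ctrl.sign_off(): hands the job in; it is judged then, once.
The state is a dict: "time": time; "qpos": joint angles; "qd": joint speeds; "effort": joint torques, N m; "tool_pos": TCP position; "orientation": TCP orientation; "ft_force": force on the tool from outside, world axes, zero at the start; "moment": the same for the moment, N m; "finger_gap": opening from 0.0 (shut) to 1.0 (fully open); "finger_force": force on a finger pad.
Only numpy, scipy, OpenCV 4.12 (cv2) and the standard library are available. Lean on these libraries where they do the work, as an engineer would, in place of code of your own. Each camera call takes 0.05 s, during which the arm holds its last target. There are 200 camera calls.

## Working session

There is one attempt and no reset: what is moved stays moved. The work goes in short steps, Python scripts to look and compute and a tool call to move; the robot and the scene stay as the last step left them, time stands still between calls to the robot, and variables do not carry over. Pictures are saved under pics/ and viewed, at most 10 in all, crops included, and the job is handed in when it is done.

Besides the shell and the picture viewer there is one more tool, called after ">>>" as a command line: name --pt "numbers of a row" for each row, then --argument value for the rest. send_rows: Moves the arm, as the interface text tells. Its arguments: {"type":"object","properties":{"series":{"type":"array"},"grip_force":{"type":"number"}},"required":["series"]}

```bash
mkdir -p pics
cat > h.py <<'E'
import numpy as np, cv2
from bench import ctrl
def cal(n):
    c=ctrl.get_calibration(n)
    K=np.array([[c['fx'],0,c['cx']],[0,c['fy'],c['cy']],[0,0,1.]])
    return K,np.array(c['rvec'],float),np.array(c['tvec'],float)
def ray(n,uv,z):
    K,r,t=cal(n); R=cv2.Rodrigues(r)[0]; o=-R.T@t
    d=R.T@np.linalg.inv(K)@np.array([uv[0],uv[1],1.])
    return o+d*(z-o[2])/d[2]
def proj(n,P):
    K,r,t=cal(n); return cv2.projectPoints(np.array(P,float).reshape(-1,3),r,t,K,None)[0][:,0]
def snap(n,f,s=1.5):
    im=ctrl.snapshot(n)[:,:,::-1].copy(); cv2.imwrite('pics/'+f+'_raw.png',im)
    cv2.imwrite('pics/'+f,cv2.resize(im,None,fx=s,fy=s,interpolation=cv2.INTER_CUBIC)); return im
E
python3 - <<'E'
from h import *
a=[ctrl.snapshot(n)[:,:,::-1] for n in('scene','side','wrist')]
for n,i in zip(('scene','side','wrist'),a):
    cv2.imwrite(f'pics/{n}0.png',cv2.resize(i,(768,576),interpolation=cv2.INTER_CUBIC)); cv2.imwrite(f'pics/{n}0_raw.png',i)
    K,r,t=cal(n);R=cv2.Rodrigues(r)[0];print(n,K[0,0],-R.T@t,R[2])
print(ctrl.get_state())
E
```

```text
scene 397.503675548402 [ 1.21309081 -0.26602945  0.74139483] [-0.69848673  0.31151938 -0.64426079]
side 470.22267285932713 [-0.06840692  1.03076776  0.89552581] [ 0.4303884  -0.70542923 -0.56314778]
wrist 281.13184465439963 [0.55058223 0.07239542 0.3843368 ] [-5.60161021e-04 -2.82544366e-01 -9.59254068e-01]
{'time': 0.15, 'qpos': array([-2.15312362e-01,  3.81048785e-01,  1.29798277e+00,  2.15434880e-06,
        1.46362043e+00, -2.15312081e-01]), 'qd': array([ 0.0009892 , -0.00018847, -0.00234081,  0.00056043, -0.00065168,
       -0.00010593]), 'effort': array([ 2.75231861e-03, -4.38084304e+01, -2.24613369e+01,  7.13452022e-02,
        3.43442336e-02, -8.91773107e-05]), 'tool_pos': array([5.49802718e-01, 3.45600722e-05, 2.38310601e-01]), 'orientation': array([-4.46478030e-04,  7.07106863e-01,  7.07106501e-01, -2.84960404e-04]), 'ft_force': array([ 0.76081848, -0.05038823,  0.23059172]), 'moment': array([ 0.04709003, -0.02108787, -0.04447735]), 'finger_force': 0.0, 'finger_gap': 0.9965526262022099}
```

View pics/scene0.png

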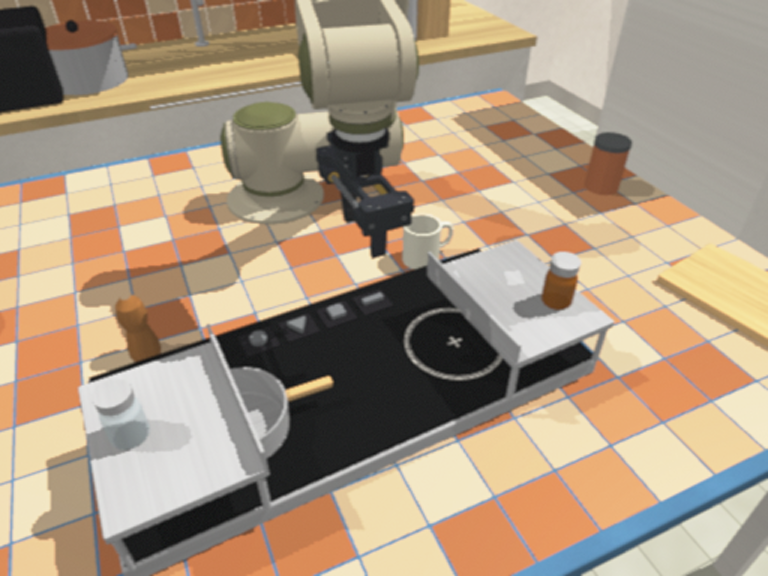

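View pics/wrist0.png

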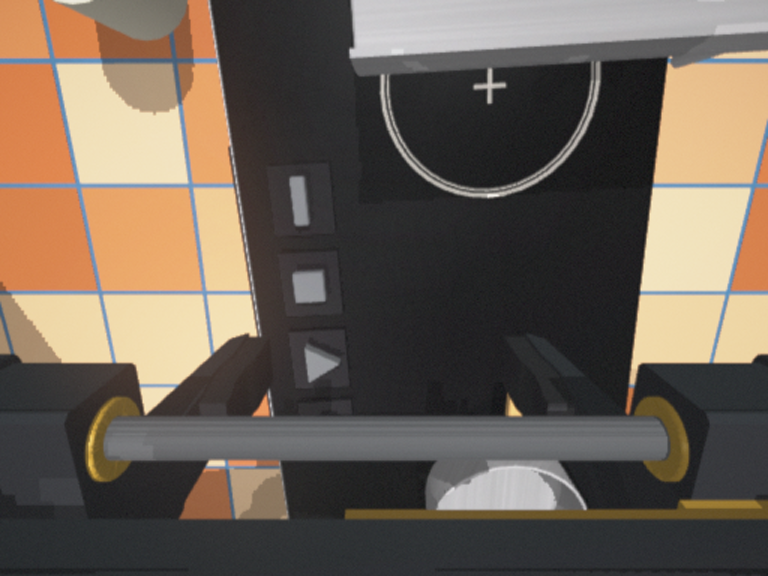

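The scene picture shows the keys, left to right, as round (258,338), triangle (298,325), square (337,311) and bar (373,298). The ring cross is at (455,342), and the handle runs from (288,394) to (331,382). In the wrist picture the bar is at (300,201), the square at (310,287) and the cross at (489,86).

Run:
```python
from h import *
from scipy.optimize import least_squares
s=1.5
obs={'scene':[((258,338),-105),((337,311),35),((373,298),105)],'wrist':[((300,201),105),((310,287),35)]}
P=[];Q=[]
for n,l in obs.items():
    for uv,y in l:
        p=ray(n,np.array(uv)/s,.054);print(n,y,p.round(4));P.append(p[:2]);Q.append([-.115,y/1000])
P=np.array(P);Q=np.array(Q)
def w(p,q):
    c,d=np.cos(p[2]),np.sin(p[2]);return q@np.array([[c,d],[-d,c]])+p[:2]
f=least_squares(lambda p:(w(p,Q)-P).ravel(),[.55,0,0]).x
print('hob',f,(w(f,Q)-P).round(4).tolist())
for n,uv in(('scene',(455,342)),('wrist',(489,86))):print('ring',n,ray(n,np.array(uv)/s,.04))
print('handle',[ray('scene',np.array(u)/s,.083).round(4) for u in((288,394),(331,382))])
k=w(f,np.array([[-.115,-.105],[-.115,-.035],[-.115,.035],[-.115,.105],[.06,.18],[.06,-.18]]));print(k.round(4))
print(w([0,0,-f[2]],np.array([ray('scene',np.array(u)/s,z)[:2] for u,z in(((455,342),.04),((288,394),.083),((331,382),.083))])-f[:2]))
# fit check: ring/shelf edges
for n in('scene','wrist','side'):
    im=cv2.imread(f'pics/{n}0_raw.png');h=[]
    for x,y,z in[(-.17,-.37,.04),(.17,-.37,.04),(.17,.37,.04),(-.17,.37,.04),(.06,.18,.113),(.06,-.18,.113),(-.06,.18,.162),(-.06,-.18,.162),(.18,.18,.162),(.18,-.18,.162)]:
        a=w(f,np.array([[x,y]]))[0];u=proj(n,[a[0],a[1],z])[0]
        cv2.drawMarker(im,tuple(int(round(v)) for v in u),(255,0,255),0,8)
    h=cv2.resize(im,(400,300) if n!='side' else (800,600),interpolation=cv2.INTER_AREA);cv2.imwrite(f'pics/{n}chk.png',h)
cv2.imwrite('pics/both.png',np.hstack([cv2.imread('pics/scenechk.png'),cv2.imread('pics/wristchk.png')]))
```

```text
scene -105 [ 0.5003 -0.1706  0.054 ]
scene 35 [ 0.4929 -0.0302  0.054 ]
scene 105 [0.4875 0.0392 0.054 ]
wrist 105 [0.4835 0.0405 0.054 ]
wrist 35 [ 0.4878 -0.029   0.054 ]
hob [ 0.60758649 -0.05683443  0.07024112] [[-0.0001, 0.0009], [-0.0024, 0.0002], [-0.002, 0.0006], [0.002, -0.0007], [0.0026, -0.001]]
ring scene [0.62968414 0.12416832 0.04      ]
ring wrist [0.62692875 0.12436967 0.04      ]
handle [array([ 0.6573, -0.1656,  0.083 ]), array([ 0.6617, -0.1024,  0.083 ])]
[[ 0.5002 -0.1696]
 [ 0.4953 -0.0998]
 [ 0.4904 -0.03  ]
 [ 0.4855  0.0398]
 [ 0.6548  0.1269]
 [ 0.6801 -0.2322]]
[[ 0.03474654  0.17900553]
 [ 0.04196929 -0.1119622 ]
 [ 0.05081864 -0.04925447]]
```

View pics/sidechk.png

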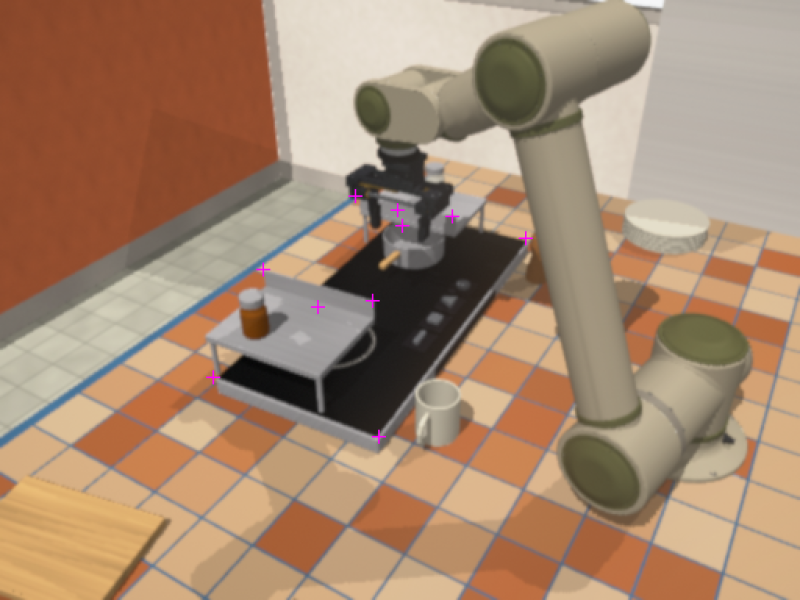

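The hob fits within about 2.5 mm, and its projected corners land on the side picture (e.g. 213,377 and 379,437). Its yaw is about +0.07. The ring is at world (0.628, 0.124) and the square key at (0.490, -0.030). Next I press the square key.

>>> send_rows --pt "0 -0.012 -0.006 -0.034 0" --pt "0 -0.012 -0.006 -0.034 0" --pt "0 -0.012 -0.006 -0.034 0" --pt "0 -0.012 -0.006 -0.034 0" --pt "0 -0.012 -0.006 -0.034 0" --grip_force 20

```text
time: 0.57
tool_pos: [0.4891, -0.0301, 0.0675]
orientation: [0.0, 0.707, 0.707, 0.0]
ft_force: [2.2, -0.7, -0.5]
finger_gap: 0.647
finger_force: 0.0
```

>>> send_rows --pt "0 0 0 0 0" --pt "0 0 0 -0.006 0" --pt "0 0 0 0 0" --pt "0 0 0 0 0"

```text
time: 0.9
tool_pos: [0.4916, -0.03, 0.0642]
orientation: [0.001, 0.707, 0.707, 0.001]
ft_force: [1.0, -0.7, 0.4]
finger_gap: 0.34
finger_force: 0.0
```

>>> send_rows --pt "0 0 0 0 0" --pt "0 0 0 0 0" --pt "0 0 0 0 0" --pt "0 0 0 0 0" --pt "0 0 0 -0.004 0"

```text
time: 1.32
tool_pos: [0.4905, -0.0301, 0.0594]
orientation: [0.001, 0.707, 0.707, 0.0]
ft_force: [0.2, 0.9, -0.2]
finger_gap: 0.002
finger_force: 0.0
```

>>> send_rows --pt "0 0 0 -0.003 0" --pt "0 0 0 0 0" --pt "0 0 0 -0.001 0" --pt "0 0 0 0 0"

```text
time: 1.65
tool_pos: [0.4899, -0.03, 0.0546]
orientation: [-0.0, 0.707, 0.707, -0.0]
ft_force: [-0.6, -0.5, 0.3]
finger_gap: 0.001
finger_force: 0.0
```

>>> send_rows --pt "0 0 0 -0.001 0" --pt "0 0 0 0 0" --pt "0 0 0 -0.001 0" --pt "0 0 0 0 0"

```text
time: 1.98
tool_pos: [0.49, -0.03, 0.0528]
orientation: [0.0, 0.707, 0.707, 0.0]
ft_force: [-0.1, -0.4, 3.3]
finger_gap: 0.004
finger_force: 1.2
```

>>> send_rows --pt "0 0 0 -0.001 0" --pt "0 0 0 -0.001 0" --pt "0 0 0 0 0"

```text
time: 2.23
tool_pos: [0.49, -0.03, 0.0507]
orientation: [0.0, 0.707, 0.707, 0.0]
ft_force: [-0.8, 0.6, 3.6]
finger_gap: 0.004
finger_force: 1.9
```

>>> send_rows --pt "0 0 0 -0.001 0" --pt "0 0 0 0 0"

```text
time: 2.4
tool_pos: [0.49, -0.03, 0.0497]
orientation: [0.0, 0.707, 0.707, 0.0]
ft_force: [-1.2, -0.3, 3.8]
finger_gap: 0.004
finger_force: 2.3
```

>>> send_rows --pt "0 0 0 -0.001 0" --pt "0 0 0 0 0"

```text
time: 2.57
tool_pos: [0.49, -0.03, 0.0493]
orientation: [0.0, 0.707, 0.707, 0.0]
ft_force: [-2.6, 0.3, 11.0]
finger_gap: 0.004
finger_force: 5.2
```

Square key bottomed (11 N at 0.0493). Now I release it and go to the handle.

>>> send_rows --pt "0 0 0 0 0" --pt "0 0 0 0.03 0" --pt "0.088 0 0 0.03 0" --pt "0.088 0.013 -0.01 0.024 -0.07" --pt "0.088 0.026 -0.016 0 0"

```text
time: 2.98
tool_pos: [0.5295, -0.0555, 0.1372]
orientation: [0.003, 0.732, 0.681, 0.001]
ft_force: [1.1, -0.3, 1.2]
finger_gap: 0.208
finger_force: 0.0
```

>>> send_rows --pt "0.088 0.026 -0.016 0 0" --pt "0.088 0.026 -0.015 0 0" --pt "0.088 0.026 -0.015 0 0" --pt "0.088 0.026 -0.015 0 0" --pt "0.088 0.026 -0.015 0 0"

```text
time: 3.4
tool_pos: [0.6599, -0.1327, 0.1321]
orientation: [-0.0, 0.731, 0.682, -0.0]
ft_force: [0.9, 0.5, -0.1]
finger_gap: 0.582
finger_force: 0.0
```

>>> send_rows --pt "0.088 0 0 0 0" --pt "0.088 0 0 0 0" --pt "0.088 0 0 0 0" --pt "0.088 0 0 0 0"

```text
time: 3.73
tool_pos: [0.6582, -0.1313, 0.1327]
orientation: [-0.0, 0.731, 0.682, -0.0]
ft_force: [0.5, 0.5, 0.1]
finger_gap: 0.892
finger_force: 0.0
```

Run:
```python
from h import *
a=snap('scene','s1.png'); b=snap('wrist','w1.png')
cv2.imwrite('pics/c1.png',np.hstack([cv2.resize(a[180:340,120:280],(400,400),interpolation=2),cv2.resize(b,(400,400))]))
u=proj('scene',[[.659,-.132,.08],[.661,-.102,.08],[.654,-.17,.08]]);print((u-[120,180])*2.5)
```

```text
[[218.46935523 197.68781727]
 [252.01111438 188.21775237]
 [174.21754344 207.8740106 ]]
```

View pics/c1.png

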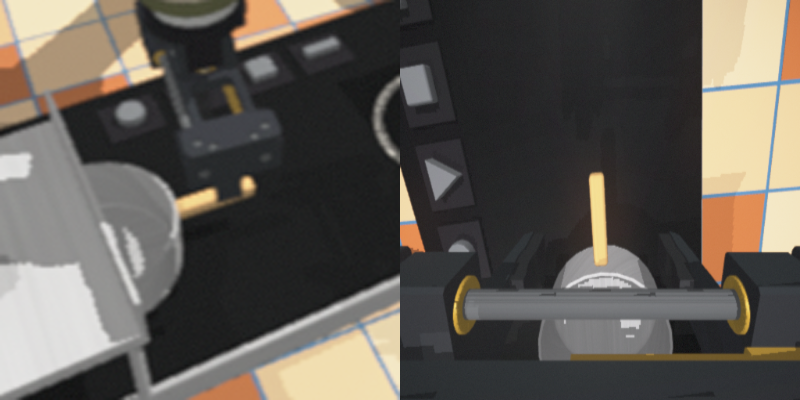

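The handle stands between the fingers in the wrist picture, from tip (597,173) to base (601,264) in the crop.

Run:
```python
from h import *
im=cv2.imread('pics/w1_raw.png').astype(int);m=((im[:,:,2]-im[:,:,0]>60)).astype(np.uint8);m[:, :200]=0;m[:,310:]=0;m[256:]=0;m[:150]=0
y,x=np.nonzero(m)
for r in (y.min()+2,y.max()-3): print(r,x[y==r].mean(),ray('wrist',(x[y==r].mean(),r),.085))
print(ray('wrist',(x[y==y.min()].mean(),y.min()),.083), ctrl.get_state()['tool_pos'])
```

```text
[ WARN:0@0.458] global loadsave.cpp:275 findDecoder imread_('pics/w1_raw.png'): can't open/read file: check file path/integrity
Traceback (most recent call last):
AttributeError: 'NoneType' object has no attribute 'astype'
```

Run:
```python
from h import *
im=cv2.imread('pics/w1.png_raw.png').astype(int);m=((im[:,:,2]-im[:,:,0]>60)).astype(np.uint8);m[:, :200]=0;m[:,310:]=0;m[256:]=0;m[:150]=0
y,x=np.nonzero(m)
for r in (y.min()+2,y.max()-3): print(r,x[y==r].mean(),ray('wrist',(x[y==r].mean(),r),.085))
print(ray('wrist',(x[y==y.min()].mean(),y.min()),.083), ctrl.get_state()['tool_pos'])
```

```text
168 251.0 [ 0.65662306 -0.10109394  0.085     ]
251 257.0 [ 0.6563922  -0.16651939  0.085     ]
[ 0.6570077  -0.10010251  0.083     ] [ 0.6584165  -0.1313706   0.13311087]
```

>>> send_rows --pt "0.088 -0.002 0 -0.024 0.05" --pt "0.088 0 0 -0.024 0" --pt "0.088 0 0 -0.022 0" --pt "0.088 0 0 0 0" --pt "0.03 0 0 0 0" --grip_force 20

```text
time: 4.25
tool_pos: [0.6565, -0.1317, 0.0627]
orientation: [-0.001, 0.714, 0.7, -0.0]
ft_force: [0.8, -0.7, -0.2]
finger_gap: 0.946
finger_force: 0.0
```

>>> send_rows --pt "0.03 0 0 0 0" --pt "0.03 0 0 0 0" --pt "0.03 0 0 0 0" --pt "0.03 0 0 0 0" --pt "0.03 0 0 0 0"

```text
time: 4.67
tool_pos: [0.6571, -0.132, 0.0634]
orientation: [0.0, 0.714, 0.7, 0.0]
ft_force: [0.9, -0.1, -0.3]
finger_gap: 0.568
finger_force: 0.0
```

>>> send_rows --pt "0.01 0 0 0 0" --pt "0.01 0 0 0 0" --pt "0.01 0 0 0 0" --pt "0.01 0 0 0 0" --pt "0.01 0 0 0 0"

```text
time: 5.08
tool_pos: [0.657, -0.132, 0.0627]
orientation: [-0.0, 0.714, 0.7, -0.0]
ft_force: [-3.2, -0.3, -0.5]
finger_gap: 0.187
finger_force: 0.8
```

>>> send_rows --pt "0.01 0 0 0 0" --pt "0.01 0 0 0 0" --pt "0.01 0 0.004 0 0" --pt "0.01 -0.001 0.01 0 0" --pt "0.01 -0.001 0.012 0 0"

```text
time: 5.5
tool_pos: [0.655, -0.1061, 0.0627]
orientation: [0.0, 0.715, 0.7, -0.0]
ft_force: [0.7, -2.8, -0.8]
finger_gap: 0.153
finger_force: 20.0
```

>>> send_rows --pt "0.01 -0.001 0.014 0 0" --pt "0.01 -0.001 0.014 0 0" --pt "0.01 -0.001 0.014 0 0" --pt "0.01 -0.001 0.014 0 0" --pt "0.01 -0.001 0.014 0 0"

```text
time: 5.92
tool_pos: [0.6497, -0.0341, 0.0627]
orientation: [-0.0, 0.714, 0.7, -0.0]
ft_force: [1.1, -2.7, -2.0]
finger_gap: 0.155
finger_force: 20.0
```

>>> send_rows --pt "0.01 -0.001 0.014 0 0" --pt "0.01 -0.001 0.014 0 0" --pt "0.01 -0.001 0.014 0 0" --pt "0.01 -0.001 0.014 0 0" --pt "0.01 -0.001 0.014 0 0"

```text
time: 6.33
tool_pos: [0.6448, 0.0354, 0.0627]
orientation: [-0.0, 0.714, 0.7, -0.0]
ft_force: [0.3, -1.7, -1.5]
finger_gap: 0.155
finger_force: 20.0
```

>>> send_rows --pt "0.01 0 0.009 0 0" --pt "0.01 0 0.004 0 0" --pt "0.01 0 0 0 0" --pt "0.03 0 0 0 0" --pt "0.06 0 0 0 0"

```text
time: 6.75
tool_pos: [0.6452, 0.0466, 0.0629]
orientation: [0.0, 0.714, 0.7, 0.0]
ft_force: [0.4, 0.3, -0.3]
finger_gap: 0.28
finger_force: 0.0
```

Dragged and released. Now I open fully, rise and look.

>>> send_rows --pt "0.088 0 0 0 0" --pt "0.088 0 0 0 0" --pt "0.088 0 0 0 0" --pt "0.088 0 0 0.03 0" --pt "0.088 0 0 0.03 0"

```text
time: 7.17
tool_pos: [0.6442, 0.0468, 0.122]
orientation: [-0.002, 0.714, 0.7, -0.001]
ft_force: [0.2, 0.2, 1.2]
finger_gap: 0.658
finger_force: 0.0
```

>>> send_rows --pt "0.088 0 -0.02 0.035 0" --pt "0.088 0 -0.03 0.02 0" --pt "0.088 0 -0.04 0 0" --pt "0.088 0 -0.04 0 0" --pt "0.088 0 0 0 0"

```text
time: 7.58
tool_pos: [0.6448, -0.0897, 0.1779]
orientation: [0.001, 0.716, 0.698, -0.0]
ft_force: [-0.2, -0.5, -0.2]
finger_gap: 0.998
finger_force: 0.0
```

Run:
```python
from h import *
a=snap('scene','s2.png'); b=snap('wrist','w2.png')
cv2.imwrite('pics/c2.png',np.hstack([cv2.resize(a,(400,300),interpolation=2),cv2.resize(b,(400,300))]))
print(ctrl.get_state()['tool_pos'])
```

```text
[ 0.64477635 -0.08438805  0.17756684]
```

View pics/c2.png

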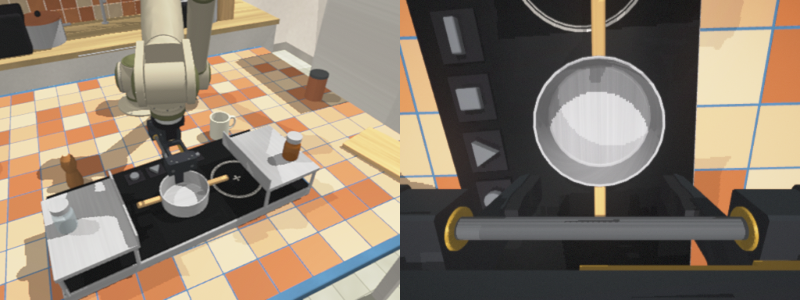

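The rim in the wrist crop spans columns 533–665 and rows 56–186. The lower handle leaves the pan near (600,187) and runs under the fingers.

Run:
```python
from h import *
k=1.28
q=lambda u,v,z: ray('wrist',((u-400)*k,v*k),z)
L,R,T,B=q(533.5,121,.095),q(664.5,121,.095),q(599,56,.095),q(599,186,.095)
print(L,R,T,B); c=(L+R)/2;print('centre',c[:2],(T+B)[:2]/2,'dia',R[0]-L[0],T[1]-B[1])
print('handles',q(598.5,5,.086),q(598.5,50,.086),q(599.5,190,.086),q(600,212,.086))
```

```text
[ 0.57523392 -0.0493619   0.095     ] [ 0.71253599 -0.05222768  0.095     ] [0.6453997  0.01249105 0.095     ] [ 0.64211107 -0.12571663  0.095     ]
centre [ 0.64388496 -0.05079479] [ 0.64375538 -0.05661279] dia 0.137302067188254 0.13820768019457874
handles [0.64592585 0.05833641 0.086     ] [0.64496523 0.01902857 0.086     ] [ 0.64238656 -0.13546607  0.086     ] [ 0.64230835 -0.16552723  0.086     ]
```

>>> send_rows --pt "0.088 -0.001 -0.024 0 0" --pt "0.088 -0.001 -0.025 0 0" --pt "0.088 -0.001 -0.025 -0.01 0" --pt "0.088 0 0 -0.035 0" --pt "0.088 0 0 -0.035 0"

```text
time: 8.1
tool_pos: [0.6427, -0.1571, 0.098]
orientation: [0.002, 0.714, 0.7, 0.001]
ft_force: [0.3, -0.4, -1.2]
finger_gap: 0.999
finger_force: 0.0
```

>>> send_rows --pt "0.03 0 0 -0.025 0" --pt "0.03 0 0 -0.01 0" --pt "0.03 0 0 0 0" --pt "0.03 0 0 0 0" --pt "0.03 0 0 0 0"

```text
time: 8.52
tool_pos: [0.643, -0.1568, 0.0648]
orientation: [0.002, 0.714, 0.7, 0.001]
ft_force: [0.2, 0.4, -0.2]
finger_gap: 0.646
finger_force: 0.0
```

>>> send_rows --pt "0.01 0 0 0 0" --pt "0.01 0 0 0 0" --pt "0.01 0 0 0 0" --pt "0.01 0 0 0 0" --pt "0.01 0 0 0 0"

```text
time: 8.93
tool_pos: [0.642, -0.1571, 0.063]
orientation: [0.0, 0.714, 0.7, 0.0]
ft_force: [0.5, 0.6, 0.7]
finger_gap: 0.27
finger_force: 0.0
```

>>> send_rows --pt "0.01 0 0 0 0" --pt "0.01 0 0 0 0" --pt "0.01 0 0 0 0"

```text
time: 9.18
tool_pos: [0.6419, -0.157, 0.0628]
orientation: [-0.0, 0.714, 0.7, -0.0]
ft_force: [0.6, 0.2, 1.0]
finger_gap: 0.155
finger_force: 20.0
```

Run:
```python
from h import *
b=snap('wrist','w3.png')
print(ctrl.get_state()['tool_pos'])
```

```text
[ 0.64193815 -0.15705566  0.06280285]
```

View pics/w3.png

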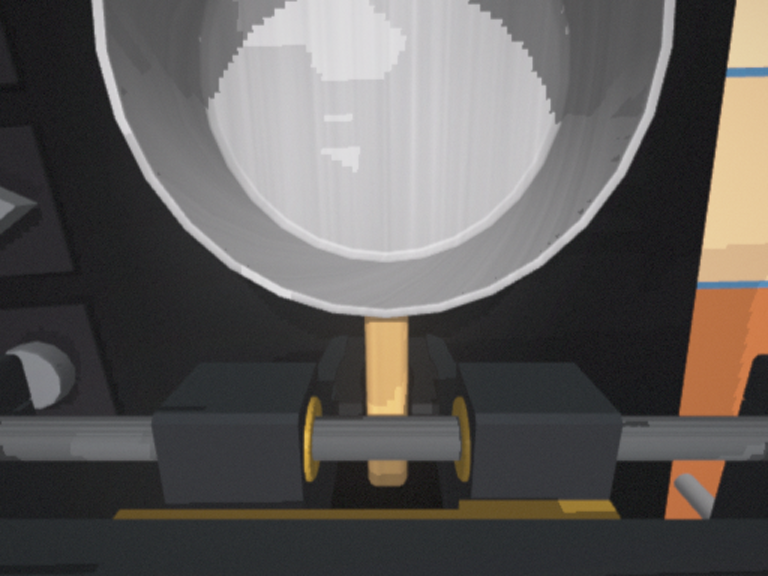

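The handle is gripped: it lies between the pads at column 388, with the near rim at (388,317). I'll push 170 mm, then measure.

>>> send_rows --pt "0.01 0 0.004 0 0" --pt "0.01 -0.001 0.01 0 0" --pt "0.01 -0.001 0.014 0 0" --pt "0.01 -0.001 0.014 0 0" --pt "0.01 -0.001 0.014 0 0"

```text
time: 9.65
tool_pos: [0.6379, -0.0996, 0.0628]
orientation: [0.0, 0.714, 0.7, 0.0]
ft_force: [-0.6, -2.6, 0.9]
finger_gap: 0.155
finger_force: 20.0
```

>>> send_rows --pt "0.01 -0.001 0.014 0 0" --pt "0.01 -0.001 0.014 0 0" --pt "0.01 -0.001 0.014 0 0" --pt "0.01 -0.001 0.014 0 0" --pt "0.01 -0.001 0.014 0 0"

```text
time: 10.07
tool_pos: [0.6328, -0.0295, 0.0628]
orientation: [0.0, 0.714, 0.7, -0.0]
ft_force: [-0.6, -3.2, 1.6]
finger_gap: 0.155
finger_force: 20.0
```

>>> send_rows --pt "0.01 -0.001 0.014 0 0" --pt "0.01 -0.001 0.014 0 0" --pt "0.01 -0.001 0.01 0 0" --pt "0.01 -0.002 0.006 0 0" --pt "0.01 0 0 0 0"

```text
time: 10.48
tool_pos: [0.6277, 0.015, 0.0628]
orientation: [-0.001, 0.714, 0.7, 0.001]
ft_force: [1.4, 4.0, 0.9]
finger_gap: 0.158
finger_force: 20.0
```

Run:
```python
from h import *
p=ray('wrist',(388/1.5,317/1.5),.095)  # same relative view if gripped firmly
print('rim near now',p)
b=snap('wrist','w4.png'); a=snap('scene','s4.png')
cv2.imwrite('pics/c4.png',np.hstack([cv2.resize(a[150:300,200:400],(400,300),interpolation=2),cv2.resize(b,(400,300))]))
print(ctrl.get_state()['tool_pos'])
```

```text
rim near now [0.62942748 0.04339207 0.095     ]
[0.62784603 0.01397353 0.06278993]
```

View pics/c4.png

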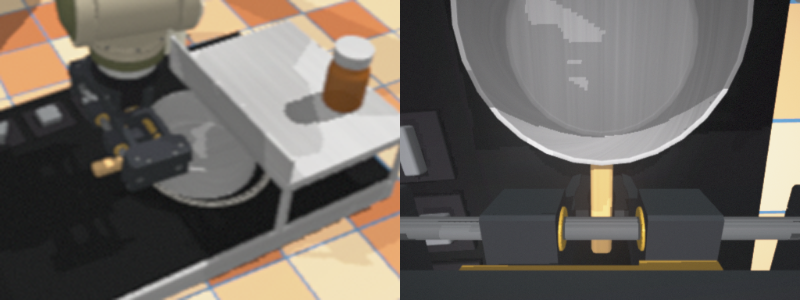

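Pan is at about (0.630, 0.1144), 10 mm short of the ring. I push the last bit, let go and check.

>>> send_rows --pt "0.01 -0.001 0.004 0 0" --pt "0.01 -0.001 0.004 0 0" --pt "0.01 0 0.002 0 0" --pt "0.01 0 0 0 0" --pt "0.03 0 0 0 0"

```text
time: 11.0
tool_pos: [0.6258, 0.0231, 0.0626]
orientation: [-0.0, 0.714, 0.7, -0.0]
ft_force: [-0.2, -0.2, 0.2]
finger_gap: 0.208
finger_force: 0.0
```

>>> send_rows --pt "0.06 0 0 0 0" --pt "0.08 0 0 0 0" --pt "0.08 0 0 0 0" --pt "0.08 0 0 0 0" --pt "0.08 0 0 0 0"

```text
time: 11.42
tool_pos: [0.6259, 0.0231, 0.0627]
orientation: [-0.0, 0.714, 0.7, -0.0]
ft_force: [-0.0, -0.8, 0.1]
finger_gap: 0.583
finger_force: 0.0
```

>>> send_rows --pt "0.08 0 0 0 0" --pt "0.08 0 0 0.03 0" --pt "0.08 0 0 0.03 0" --pt "0.08 0 -0.03 0.02 0" --pt "0.08 0 -0.04 0 0"

```text
time: 11.83
tool_pos: [0.6276, -0.0457, 0.1477]
orientation: [0.003, 0.713, 0.702, 0.002]
ft_force: [1.3, 0.2, 0.6]
finger_gap: 0.907
finger_force: 0.0
```

>>> send_rows --pt "0.08 0 -0.04 0.01 0" --pt "0 0 0 0.02 0" --pt "0 0 0 0 0" --pt "0 0 0 0 0" --pt "0 0 0 0 0"

```text
time: 12.25
tool_pos: [0.6256, -0.0859, 0.1718]
orientation: [-0.001, 0.714, 0.7, -0.0]
ft_force: [-0.5, 0.9, -0.5]
finger_gap: 0.627
finger_force: 0.0
```

Run:
```python
from h import *
b=snap('wrist','w5.png'); a=snap('scene','s5.png')
t=np.linspace(0,2*np.pi,60)
for n,im in(('wrist',b),('scene',a)):
    for r,z,c in((.08,.04,(255,0,255)),(.07,.095,(0,255,0))):
        P=np.c_[.6283+r*np.cos(t),.1243+r*np.sin(t),0*t+z]
        im=cv2.resize(im,None,fx=3,fy=3,interpolation=2) if im.shape[0]<500 else im
        cv2.polylines(im,[np.int32(proj(n,P)*3)],True,c,1)
    if n=='wrist': b=im
    else: a=im
cv2.imwrite('pics/c5.png',np.hstack([cv2.resize(a[500:860,680:1080],(400,360)),cv2.resize(b[:700,380:1160],(400,360))]))
print(ctrl.get_state()['tool_pos'],ctrl.get_state()['finger_gap'])
```

```text
[ 0.62562474 -0.08566106  0.17161004] 0.5367382917916493
```

View pics/c5.png

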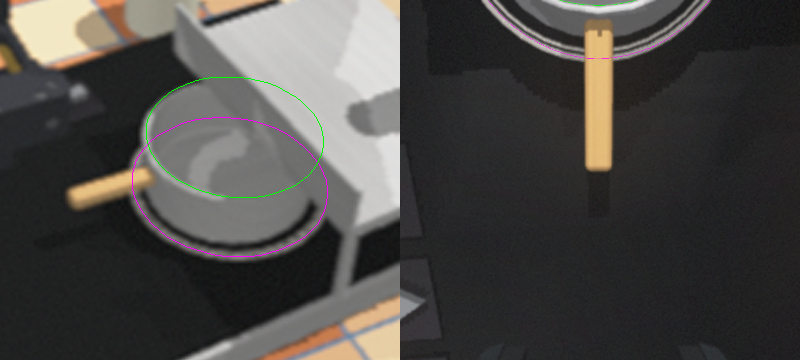

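The ring overlay matches, and the pan sits concentric in it in both pictures, to within a few mm. Next is the bar key.

>>> send_rows --pt "0 -0.023 0.021 0 0" --pt "0 -0.023 0.021 0 0" --pt "0 -0.024 0.021 0 0" --pt "0 -0.023 0.021 0 0" --pt "0 -0.023 0.021 -0.01 0"

```text
time: 12.77
tool_pos: [0.509, 0.0196, 0.1633]
orientation: [0.001, 0.714, 0.7, 0.001]
ft_force: [1.6, -0.2, 0.5]
finger_gap: 0.161
finger_force: 0.0
```

>>> send_rows --pt "0 -0.024 0.021 -0.02 0" --pt "0 0 0 -0.035 0" --pt "0 0 0 -0.03 0" --pt "0 0 0 -0.014 0" --pt "0 0 0 0 0"

```text
time: 13.18
tool_pos: [0.4839, 0.0401, 0.0608]
orientation: [-0.003, 0.714, 0.701, -0.002]
ft_force: [-0.6, 0.6, 0.2]
finger_gap: 0.002
finger_force: 0.0
```

>>> send_rows --pt "0 0 0 0 0" --pt "0 0 0 0 0" --pt "0 0 0 0 0"

```text
time: 13.43
tool_pos: [0.4866, 0.0391, 0.0648]
orientation: [0.001, 0.714, 0.7, 0.001]
ft_force: [0.2, -0.0, 0.5]
finger_gap: 0.002
finger_force: 0.0
```

>>> send_rows --pt "0 0 0 -0.006 0" --pt "0 0 0 -0.002 0" --pt "0 0 0 0 0" --pt "0 0 0 0 0"

```text
time: 13.77
tool_pos: [0.486, 0.039, 0.0558]
orientation: [-0.0, 0.714, 0.7, -0.0]
ft_force: [-0.6, -0.3, 0.5]
finger_gap: 0.006
finger_force: 0.0
```

>>> send_rows --pt "0 0 0 -0.002 0" --pt "0 0 0 -0.001 0" --pt "0 0 0 -0.001 0" --pt "0 0 0 0 0"

```text
time: 14.1
tool_pos: [0.4862, 0.0389, 0.0518]
orientation: [0.0, 0.714, 0.7, 0.0]
ft_force: [0.5, -0.0, 2.5]
finger_gap: 0.005
finger_force: 1.6
```

>>> send_rows --pt "0 0 0 -0.001 0" --pt "0 0 0 0 0"

```text
time: 14.27
tool_pos: [0.4862, 0.0389, 0.0508]
orientation: [0.0, 0.714, 0.7, 0.0]
ft_force: [-0.0, 0.8, 4.0]
finger_gap: 0.003
finger_force: 1.9
```

>>> send_rows --pt "0 0 0 -0.001 0" --pt "0 0 0 0 0"

```text
time: 14.43
tool_pos: [0.4862, 0.0389, 0.0498]
orientation: [0.0, 0.714, 0.7, 0.0]
ft_force: [1.4, -0.7, 4.3]
finger_gap: 0.004
finger_force: 2.3
```

>>> send_rows --pt "0 0 0 -0.001 0" --pt "0 0 0 0 0"

```text
time: 14.6
tool_pos: [0.4862, 0.0389, 0.0493]
orientation: [0.0, 0.714, 0.7, 0.0]
ft_force: [-0.4, 0.3, 10.2]
finger_gap: 0.004
finger_force: 4.9
```

Bar key is down (10 N). Before going to the round key I check clearance to the mill, which is 125 mm tall.

>>> send_rows --pt "0 0 0 0.03 0" --pt "0 0 0 0.035 0" --pt "0 0 0 0.035 0" --pt "0 0 0 0 0"

```text
time: 14.93
tool_pos: [0.488, 0.0388, 0.1539]
orientation: [0.004, 0.714, 0.7, 0.003]
ft_force: [1.5, 0.3, 0.6]
finger_gap: 0.002
finger_force: 0.0
```

Run:
```python
from h import *
print('mill',ray('scene',(143/1.5,350/1.5),0),'top',ray('scene',(129/1.5,297/1.5),.125))
print(ctrl.get_state()['tool_pos'])
```

```text
mill [ 0.39051386 -0.35100405  0.        ] top [ 0.39995931 -0.34174026  0.125     ]
[0.48799935 0.03883204 0.1538907 ]
```

The mill is at y ≈ -0.345, well clear. Now the round key.

>>> send_rows --pt "0 0.003 -0.035 0 0" --pt "0 0.003 -0.035 0 0" --pt "0 0.003 -0.035 0 0" --pt "0 0.003 -0.035 0 0" --pt "0 0.002 -0.035 0 0"

```text
time: 15.35
tool_pos: [0.4995, -0.1374, 0.1479]
orientation: [-0.001, 0.714, 0.7, -0.0]
ft_force: [-0.3, 0.3, -0.2]
finger_gap: 0.01
finger_force: 0.0
```

>>> send_rows --pt "0 0 -0.033 0 0" --pt "0 0 0 -0.035 0" --pt "0 0 0 -0.035 0" --pt "0 0 0 -0.016 0" --pt "0 0 0 0 0"

```text
time: 15.77
tool_pos: [0.4978, -0.168, 0.0588]
orientation: [-0.004, 0.714, 0.7, -0.001]
ft_force: [0.5, 0.1, -0.1]
finger_gap: 0.004
finger_force: 0.0
```

>>> send_rows --pt "0 0 0 0 0" --pt "0 0 0 0 0" --pt "0 0 0 -0.004 0" --pt "0 0 0 0 0"

```text
time: 16.1
tool_pos: [0.5003, -0.169, 0.0593]
orientation: [0.001, 0.714, 0.7, 0.0]
ft_force: [-0.1, -1.0, -0.1]
finger_gap: 0.005
finger_force: 0.0
```

>>> send_rows --pt "0 0 0 -0.003 0" --pt "0 0 0 -0.002 0" --pt "0 0 0 -0.001 0" --pt "0 0 0 0 0"

```text
time: 16.43
tool_pos: [0.5002, -0.169, 0.0528]
orientation: [0.0, 0.714, 0.7, 0.0]
ft_force: [0.5, 1.7, 1.3]
finger_gap: 0.009
finger_force: 1.2
```

>>> send_rows --pt "0 0 0 -0.001 0" --pt "0 0 0 -0.001 0" --pt "0 0 0 0 0"

```text
time: 16.68
tool_pos: [0.5002, -0.169, 0.0508]
orientation: [0.0, 0.714, 0.7, 0.0]
ft_force: [1.3, -0.3, 3.5]
finger_gap: 0.006
finger_force: 1.9
```

>>> send_rows --pt "0 0 0 -0.001 0" --pt "0 0 0 0 0"

```text
time: 16.85
tool_pos: [0.5002, -0.169, 0.0498]
orientation: [0.0, 0.714, 0.7, 0.0]
ft_force: [1.1, 0.6, 4.9]
finger_gap: 0.007
finger_force: 2.3
```

>>> send_rows --pt "0 0 0 -0.001 0" --pt "0 0 0 0 0"

```text
time: 17.02
tool_pos: [0.5002, -0.169, 0.0494]
orientation: [0.0, 0.714, 0.7, 0.0]
ft_force: [-0.2, 1.4, 8.6]
finger_gap: 0.005
finger_force: 4.5
```

>>> send_rows --pt "0 0 0 0.03 0" --pt "0 0 0 0.035 0" --pt "0 0 0 0.035 0" --pt "0 0 0 0.03 0" --pt "0 0 0 0 0"

```text
time: 17.43
tool_pos: [0.5015, -0.1699, 0.1839]
orientation: [0.004, 0.714, 0.7, 0.001]
ft_force: [0.6, -0.1, 0.4]
finger_gap: 0.007
finger_force: 0.0
```

Run:
```python
from h import *
a=snap('scene','s6.png').astype(int);b=cv2.imread('pics/s5.png_raw.png').astype(int)
print('pan region change',np.abs(a-b)[200:260,270:330].mean()); print(ctrl.get_state()['tool_pos'])
```

```text
pan region change 5.581203703703704
[ 0.50063096 -0.16949717  0.18089437]
```

```bash
python3 -c "
from bench import ctrl
print(ctrl.sign_off())"
```

```text
the job is handed in; nothing more can be done
None
```

I pressed the square key, slid the pan to the ring and let go of it there, then pressed the bar and round keys fully down (9–11 N each). I handed the job in at about 17.5 s. The last measured check, before the bar and round presses, had the pan within a few mm of the ring centre; the judge's result was not shown.

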